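# Pack the whole bones into the finds crate

## Task

Pack the four whole bones, the ones with a knuckle at both ends, into the cardboard trays in the grey crate, each in the tray cut to its length: the longest bone in the longest tray, and so on down to the shortest in the shortest. Lay each one flat on the floor of its tray, and set it down gently, for old bone must not be dropped. Leave the two broken bones, with a knuckle at only one end, where they lie on the bench.

Things in the scene. Friction and masses are not known exactly. Their poses are not given: they have to be found in the camera images.
- bone_a: Longest of four whole bones: dry tan animal bone 132 mm long, about 45 g, loose on the bench. Round shaft 16 mm thick; at BOTH ends a knuckle (two round knobs side by side) 38 mm wide, 22 mm high, the last 25 mm of the length. Origin: mid-length on the shaft axis, 11 mm above what it lies on. x along the shaft, y across, z up.
- bone_b: Second longest of four whole bones: dry tan animal bone 110 mm long, about 35 g, loose on the bench. Round shaft 16 mm thick; at BOTH ends a knuckle (two round knobs side by side) 38 mm wide, 22 mm high, the last 25 mm of the length. Origin: mid-length on the shaft axis, 11 mm above what it lies on. x along the shaft, y across, z up.
- bone_c: Second shortest of four whole bones: dry tan animal bone 88 mm long, about 28 g, loose on the bench. Round shaft 16 mm thick; at BOTH ends a knuckle (two round knobs side by side) 38 mm wide, 22 mm high, the last 25 mm of the length. Origin: mid-length on the shaft axis, 11 mm above what it lies on. x along the shaft, y across, z up.
- bone_d: Shortest of four whole bones: dry tan animal bone 66 mm long, about 20 g, loose on the bench. Round shaft 16 mm thick; at BOTH ends a knuckle (two round knobs side by side) 38 mm wide, 22 mm high, the last 25 mm of the length. Origin: mid-length on the shaft axis, 11 mm above what it lies on. x along the shaft, y across, z up.
- broken_long: Longer broken bone, a look-alike that does not belong: 112 mm long, same bone and 16 mm shaft, a knuckle at one end only (-x); the other end is a snapped, flared stump 22 mm across with a dark marrow hole. Loose on the bench. Origin: mid-length on the shaft axis, 11 mm above the bench; x along the shaft.
- broken_short: Shorter broken bone, a look-alike that does not belong: 80 mm long, same bone and 16 mm shaft, a knuckle at one end only (-x); the other end is a snapped, flared stump 22 mm across with a dark marrow hole. Loose on the bench. Origin: mid-length on the shaft axis, 11 mm above the bench; x along the shaft.
- tray_a: Longest of four open cardboard trays, two by two in a grey crate (345 x 206 mm, walls 60 mm high): inside 152 mm long (x) by 84 mm wide (y), 38 mm high, walls and floor 3 mm thick; long directions all parallel to the crate's long side. Origin: centre of its underside, 5 mm above the bench; z up. Tray and crate stay put. Which tray is in which corner varies.
- tray_b: Second longest of four open cardboard trays, two by two in a grey crate (345 x 206 mm, walls 60 mm high): inside 130 mm long (x) by 84 mm wide (y), 38 mm high, walls and floor 3 mm thick; long directions all parallel to the crate's long side. Origin: centre of its underside, 5 mm above the bench; z up. Tray and crate stay put. Which tray is in which corner varies.
- tray_c: Second shortest of four open cardboard trays, two by two in a grey crate (345 x 206 mm, walls 60 mm high): inside 108 mm long (x) by 84 mm wide (y), 38 mm high, walls and floor 3 mm thick; long directions all parallel to the crate's long side. Origin: centre of its underside, 5 mm above the bench; z up. Tray and crate stay put. Which tray is in which corner varies.
- tray_d: Shortest of four open cardboard trays, two by two in a grey crate (345 x 206 mm, walls 60 mm high): inside 86 mm long (x) by 84 mm wide (y), 38 mm high, walls and floor 3 mm thick; long directions all parallel to the crate's long side. Origin: centre of its underside, 5 mm above the bench; z up. Tray and crate stay put. Which tray is in which corner varies.
Things that resemble listed ones, but are neither listed nor needed, are in the scene too. Leave any orange look-alike of the bone_b alone. Leave any pink look-alike of the bone_c alone.

How it is judged:
At the end, for the whole second after the job is handed in: Each whole bone lies in the tray of its own rank in length (middle within 26 mm of the tray's centre along and across, 6 to 24 mm above the tray's underside, shaft level to within 0.17 rad), let go of and at rest (below 0.02 m/s); both broken bones are within 30 mm of where they started (x of bone_a in the frame of tray_a between -0.026 and 0.026 m and y of bone_a in the frame of tray_a between -0.026 and 0.026 m and z of bone_a in the frame of tray_a between 0.006 and 0.024 m and angle between bone_a's own x axis and vertical between 1.4 and 1.74 rad and contact force between each of bone_a, bone_b, bone_c, bone_d and the fingers below 0.05 N and linear speed of each of bone_a, bone_b, bone_c, bone_d below 0.02 m/s and x of bone_b in the frame of tray_b between -0.026 and 0.026 m and y of bone_b in the frame of tray_b between -0.026 and 0.026 m and z of bone_b in the frame of tray_b between 0.006 and 0.024 m and angle between bone_b's own x axis and vertical between 1.4 and 1.74 rad and x of bone_c in the frame of tray_c between -0.026 and 0.026 m and y of bone_c in the frame of tray_c between -0.026 and 0.026 m and z of bone_c in the frame of tray_c between 0.006 and 0.024 m and angle between bone_c's own x axis and vertical between 1.4 and 1.74 rad and x of bone_d in the frame of tray_d between -0.026 and 0.026 m and y of bone_d in the frame of tray_d between -0.026 and 0.026 m and z of bone_d in the frame of tray_d between 0.006 and 0.024 m and angle between bone_d's own x axis and vertical between 1.4 and 1.74 rad and distance of each of broken_long, broken_short from where it was at the start of the episode below 0.03 m); the robot touches nothing.
It fails at once if a whole bone is dropped or thrown: it moves faster than 0.7 m/s (a fall of about 25 mm) with no finger on it ((contact force between bone_a and the fingers below 0.01 N and linear speed of bone_a above 0.7 m/s) or (contact force between bone_b and the fingers below 0.01 N and linear speed of bone_b above 0.7 m/s) or (contact force between bone_c and the fingers below 0.01 N and linear speed of bone_c above 0.7 m/s) or (contact force between bone_d and the fingers below 0.01 N and linear speed of bone_d above 0.7 m/s)).
It fails at once if a broken bone is moved more than 30 mm from where it lay (distance of any of broken_long, broken_short from where it was at the start of the episode above 0.03 m).
It also fails if it takes over 112 s, if anything falls off the work surface, if the arm or the gripper's body presses on something with over 40 N, if the wrist force passes 120 N, or if a joint passes its speed limit or range.

## Robot

A 7-joint arm with a two-finger parallel gripper is mounted at the origin on the work surface. World frame = base frame: x ahead of the robot, y to its left, z up, the work surface at z = 0. Lengths are in m, angles in rad, forces in N, time in s.
With the tool pointing down it reaches from about 0.4 to 0.875 m from the base axis. Payload 19.3 kg.
Tool frame: the origin (TCP) lies at the very end of the fingers, on their centre line; the grasp point (between the pads) lies 19 mm behind it; z points along the fingers, y is the line along which they close (so a half turn about z gives the same grasp; the last joint's range is limited). The gripper opens to 85 mm and grips with 20 to 120 N. Pads are 22 mm wide; open, the fingers measure 114 mm over their backs; the gripper's body (76 mm by 85 mm) begins 54 mm behind the grasp point. The pads swing forward as they close: fully open they stand 13 mm farther back than shut.
Start: joints at [1.198, 0.521, -0.036, 1.599, 0.021, 1.021, -0.113], TCP at [0.186, -0.597, 0.231] pointing down, gripper open.
Joint ranges: [-2.91, 2.91], [-0.3, 2.13], [-1.5, 1.42], [0.17, 2.43], [-1.26, 4.41], [0.16, 1.93], [-2.52, 2.52]. Speed limits (rad/s): [1.89, 1.89, 2.39, 2.39, 3.01, 3.01, 3.01].

## Interface

Orientations are given as [roll, pitch, yaw] about the fixed x, y, z axes, in that order (R = Rz(yaw) Ry(pitch) Rx(roll)).
In Python, from workcell import monitor, viewer, bot gives the robot as it stands.
- The arm moves only by the tool move_arm, never from a script. Its arguments are lists of equal length, an entry for each row: "gripper": the opening, from 0 (shut) to 1 (fully open); "linear": the shift along the tool's x, y, z in cm, a list of three; "twist": the turn about the tool's z in degrees. A call has 1 to 8 rows; each row shifts and turns the commanded pose from where the row before left it, along the tool's axes as they then stand; what a row does not reach is not made up. A row lasts 1/10 s, in which the tool goes at most 50 mm and 8.59 degrees, less where a joint would pass 70% of its speed; a pose out of reach is approached as far as the arm can. A call with a gripper value outside its range is refused whole. The fingers move at their own pace and stop on an object; "squeeze" is the grip in N (left out, the last holds). Time passes only in rows, so rows that do not move let the fingers close. It gives the time, the measured TCP pose, the force, the opening and the grip force at its end, in the units of the state.
- monitor.observe(): the state, without advancing time (a new reading comes with each control period).
- viewer.grab_frame(name): name is "side" or "top"; returns a dict with "img" (480x640x3 uint8, red, green, blue), "K" (3x3 intrinsics, pixels), "eye" and "rotation" of the camera in the world. Camera axes: x right, y up, looking along -z (the intrinsics and any distortion apply to the point x, -y, -z); pixel columns grow to the right and rows downward; lengths in m; the calibration is good to about 2 mm. A picture is of the moment at which its call begins. There is no depth.
- bot.job_done(): hands the job in; it is judged then, once.
The state is a dict: "clock": time; "qpos": joint angles; "qd": joint speeds; "joint_efforts": joint torques, N m; "position": TCP position; "tool_rot": TCP orientation; "force": force on the tool from outside, world axes, zero at the start; "moment": the same for the moment, N m; "grip_width": finger opening in m; "finger_force": force on a finger pad.
Only numpy, scipy, OpenCV 4.12 (cv2) and the standard library are available. Lean on these libraries where they do the work, as an engineer would, in place of code of your own. Each camera call takes 0.05 s, during which the arm holds its last target. There are 200 camera calls.

## Working session

There is one attempt and no reset: what is moved stays moved. The work goes in short steps, Python scripts to look and compute and a tool call to move; the robot and the scene stay as the last step left them, time stands still between calls to the robot, and variables do not carry over. Pictures are saved under pics/ and viewed, at most 14 in all, crops included, and the job is handed in when it is done.

Besides the shell and the picture viewer there is one more tool, called after "Emit:" as a command line: name --pt "numbers of a row" for each row, then --argument value for the rest. move_arm: Moves the arm, as the interface text tells. Its arguments: {"type":"object","properties":{"gripper":{"type":"array"},"linear":{"type":"array"},"twist":{"type":"array"},"squeeze":{"type":"number"}},"required":["gripper","linear","twist"]}

```bash
ls; mkdir -p pics; python3 - <<'E'
from workcell import monitor, viewer, bot
import cv2
for n in("top","side"):
    f=viewer.grab_frame(n); cv2.imwrite(f"pics/{n}0.png",f["img"][:,:,::-1]); print(n,f["K"],f["eye"],f["rotation"],[k for k in f])
s=monitor.observe(); print(s)
E
```

```text
pics
top [[467.33903784   0.         312.09159074]
 [  0.         467.33903784 235.16171204]
 [  0.           0.           1.        ]] [ 0.54772199 -0.04373338  0.98772571] [ 0.03939296  0.00832681 -1.54623034] ['img', 'K', 'eye', 'rotation']
side [[545.85126354   0.         326.19954323]
 [  0.         545.85126354 239.0421095 ]
 [  0.           0.           1.        ]] [0.1957637  0.85969588 0.82216031] [ 9.03300240e-01 -2.27244049e-03 -2.73059945e+00] ['img', 'K', 'eye', 'rotation']
{'clock': 0.1, 'qpos': array([ 1.1977583 ,  0.52196264, -0.03632421,  1.59993133,  0.02122404,
        1.02110102, -0.11279427]), 'qd': array([ 0.00013096, -0.00283756,  0.00089883, -0.00041298,  0.00059749,
        0.00124321, -0.00182854]), 'joint_efforts': array([ 3.28642484e-03, -9.28497362e+01,  1.98410198e+00, -3.70530510e+01,
        1.81732723e-02,  5.38479828e-03,  1.17917648e-04]), 'position': array([ 0.18626634, -0.59629073,  0.23078525]), 'tool_rot': array([-3.14058015e+00,  9.26722934e-05,  3.02842240e-01]), 'force': array([-0.49581714, -0.12750757,  0.50090288]), 'moment': array([-0.00207512, -0.01250457,  0.02365362]), 'finger_force': 0.0, 'grip_width': 0.08554671647421692}
```

View pics/top0.png

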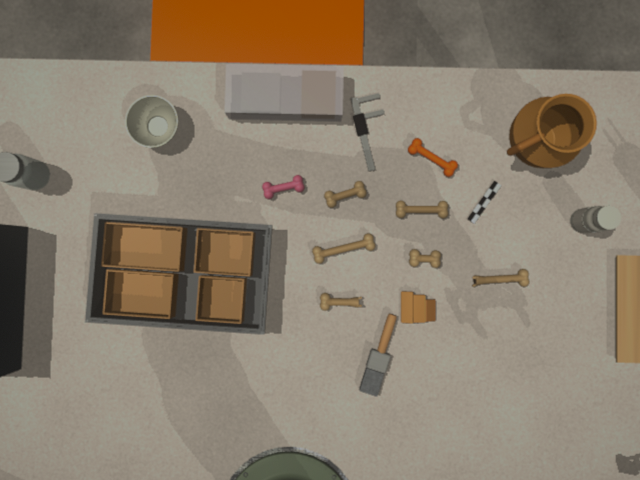

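View pics/side0.png

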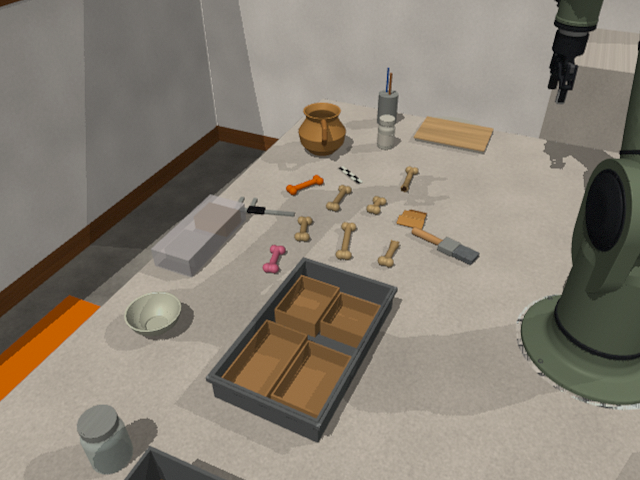

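The top view shows these things that could be confused, with top pixels: bone_a (345,248), bone_b (422,210), bone_c (346,194) and bone_d (425,258) are tan with two knuckles. broken_short (342,301) and broken_long (500,279) have one knuckle. The pink look-alike is at (284,187), the orange one at (433,157), and the brush and cardboard piece are at (418,307). The trays are in the crate on the left, and both long ones are on its left side. Next I'll measure all of these and check with a close crop.

```bash
cat > h.py <<'E'
import cv2, numpy as np
from scipy.spatial.transform import Rotation as R
from workcell import monitor, viewer, bot
def cam(n):
    f=viewer.grab_frame(n); f["R"]=R.from_euler("xyz",f["rotation"]).as_matrix(); return f
def ray(f,p):
    u=np.linalg.inv(f["K"])@[p[0],p[1],1.]; d=f["R"]@[u[0],-u[1],-u[2]]; return d/np.linalg.norm(d)
def on(f,p,z):
    d=ray(f,p); return f["eye"]+d*(z-f["eye"][2])/d[2]
def proj(f,X):
    c=f["R"].T@(np.array(X)-f["eye"]); q=f["K"]@[c[0],-c[1],-c[2]]; return q[:2]/q[2]
def tri(f,p,g,q):
    A=np.array([ray(f,p),-ray(g,q)]).T; s=np.linalg.lstsq(A,g["eye"]-f["eye"],rcond=None)[0]
    a=f["eye"]+s[0]*A[:,0]; b=g["eye"]-s[1]*A[:,1]; return (a+b)/2,np.linalg.norm(a-b)
def blobs(f,lo=(14,75,70),hi=(24,200,240),amin=100,amax=20000):
    m=cv2.inRange(cv2.cvtColor(f["img"],cv2.COLOR_RGB2HSV),lo,hi)
    m=cv2.morphologyEx(m,cv2.MORPH_CLOSE,np.ones((3,3),np.uint8))
    cs,_=cv2.findContours(m,cv2.RETR_EXTERNAL,cv2.CHAIN_APPROX_NONE)
    return [c for c in cs if amin<cv2.contourArea(c)<amax]
def ends(f,c,z=.011):
    P=np.array([on(f,p,z)[:2] for p in c[:,0].astype(float)])
    r=cv2.minAreaRect(P.astype(np.float32)*1000); B=cv2.boxPoints(r)/1000
    e=B[1]-B[0],B[2]-B[1]; l=[np.linalg.norm(x) for x in e]; i=int(np.argmax(l))
    ang=np.degrees(np.arctan2(e[i][1],e[i][0])); ang=(ang+90)%180-90
    return np.array(r[0])/1000,max(l),min(l),ang
E
python3 - <<'E'
from h import *
t=cam("top"); s=cam("side")
hsv=cv2.cvtColor(t["img"],cv2.COLOR_RGB2HSV); print([hsv[y,x].tolist() for y,x in((248,345),(210,422),(194,346),(258,425),(301,342),(250,130),(350,330),(400,450))])
hs=cv2.cvtColor(s["img"],cv2.COLOR_RGB2HSV); print([hs[y,x].tolist() for y,x in((241,346),(197,340),(228,304),(206,376),(253,389))])
for n,f in(("top",t),("side",s)):
    print(n)
    for c in blobs(f):
        M=cv2.moments(c); p=(M["m10"]/M["m00"],M["m01"]/M["m00"]); e=ends(f,c)
        print(np.round(p,1),cv2.contourArea(c),np.round(e[0],4),*np.round(e[1:],3))
cv2.imwrite("pics/crop1.png",cv2.resize(t["img"][170:330,80:540,::-1],None,fx=1.73,fy=1.73,interpolation=cv2.INTER_CUBIC))
cv2.imwrite("pics/crop2.png",cv2.resize(s["img"][160:440,180:480,::-1],None,fx=2.1,fy=2.1,interpolation=cv2.INTER_CUBIC))
E
```

```text
[[18, 110, 148], [18, 114, 125], [18, 112, 128], [18, 114, 146], [18, 112, 143], [16, 130, 157], [17, 36, 161], [19, 36, 155]]
[[18, 117, 155], [18, 119, 116], [18, 118, 125], [19, 112, 153], [17, 120, 157]]
top
[386.6 332.7] 324.0 [ 0.3868 -0.1934] 0.082 0.02 -17.426
[337.3 301.4] 328.5 [ 0.4505 -0.0971] 0.085 0.033 -88.552
[416.7 307.9] 924.5 [ 0.4421 -0.2581] 0.07 0.066 -89.021
[504.  278.5] 426.0 [ 0.5075 -0.4269] 0.116 0.035 -88.56
[627.5 308.6] 2455.5 [ 0.4506 -0.6903] 0.221 0.047 -0.052
[424.6 258.1] 344.5 [ 0.5441 -0.2702] 0.065 0.036 88.693
[343.5 248.1] 535.5 [ 0.5609 -0.1003] 0.13 0.035 -75.109
[221.6 273.1] 4697.0 [0.4974 0.153 ] 0.195 0.121 -2.547
[139.8 268.4] 6678.5 [0.5047 0.324 ] 0.195 0.165 -2.429
[421.6 209. ] 463.5 [ 0.6463 -0.2622] 0.107 0.034 -88.646
[344.9 193.9] 397.0 [ 0.6742 -0.1012] 0.086 0.036 -70.488
[552.9 129.6] 4813.0 [ 0.8215 -0.5346] 0.175 0.166 -23.036
side
[302.3 345.5] 11368.5 [0.5162 0.2126] 0.312 0.195 87.608
[388.6 254.6] 223.0 [ 0.4534 -0.0966] 0.097 0.036 -83.248
[345.5 241.1] 305.5 [ 0.5612 -0.1008] 0.142 0.036 -73.722
[303.1 228.7] 227.5 [ 0.6746 -0.1012] 0.095 0.035 -69.453
[416.6 224.5] 591.0 [ 0.4209 -0.2191] 0.149 0.087 -55.07
[375.9 204.8] 178.5 [ 0.5443 -0.27  ] 0.078 0.038 88.742
[338.2 197.9] 217.5 [ 0.6467 -0.2624] 0.122 0.038 -88.736
[409.2 175.9] 142.5 [ 0.502  -0.4288] 0.135 0.033 -80.934
[454.1 133.4] 1619.5 [ 0.4521 -0.7507] 0.222 0.169 -0.14
[321.8 127.8] 1793.0 [ 0.8559 -0.6291] 0.36 0.151 -70.156
```

View pics/crop1.png

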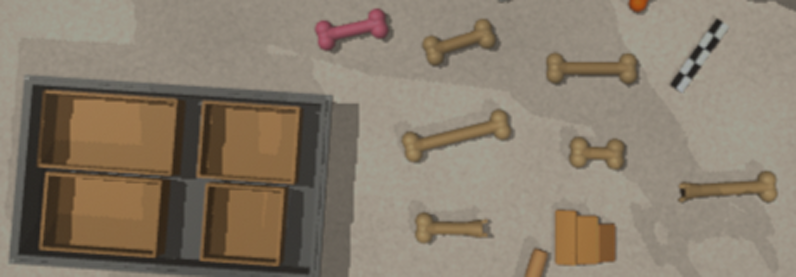

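View pics/crop2.png

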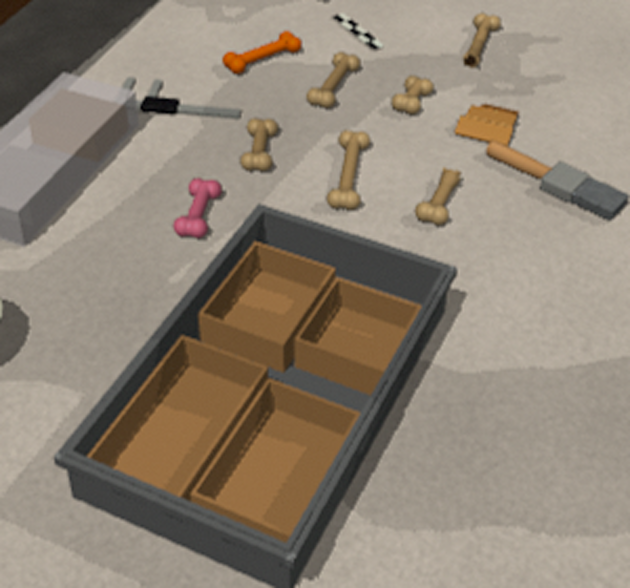

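The crops confirm the choice. Bones a, b, c and d have two knuckles and measure about 130, 107, 86 and 65 mm. Both broken ones show a single knuckle and a stump. In crop 1, tray_a is upper left (110,132), tray_b lower left (100,214), tray_c upper right (250,142) and tray_d lower right (244,224). Next I'll triangulate heights and tray centres.

```bash
cat > meas.py <<'E'
from h import *
t=cam("top"); s=cam("side")
def cen(c): M=cv2.moments(c); return np.array([M["m10"]/M["m00"],M["m01"]/M["m00"]])
T=[cen(c) for c in blobs(t)]; S=[cen(c) for c in blobs(s)]
for n,p,q in(("a",(343,248),(345,241)),("b",(421,209),(338,198)),("c",(345,194),(303,229)),("d",(425,258),(376,205))):
    p=min(T,key=lambda k:np.hypot(*(k-p)));q=min(S,key=lambda k:np.hypot(*(k-q)))
    print(n,np.round(tri(t,p,s,q),4))
A=lambda L:np.array(L)/1.73+[80,170]; B=lambda L:np.array(L)/2.1+[180,160]
# order +x+y, +x-y, -x-y, -x+y, rims
C={"a":([(42,90),(180,98),(175,175),(37,165)],[(90,460),(183,338),(268,378),(187,500)]),
"b":([(47,172),(163,179),(157,258),(38,250)],[(195,492),(270,382),(358,410),(283,540)]),
"c":([(202,100),(300,105),(296,183),(197,177)],[(202,312),(258,243),(334,268),(290,348)]),
"d":([(206,185),(284,189),(280,264),(201,260)],[(297,340),(340,279),(420,306),(377,390)])}
for k,(p,q) in C.items():
    r=[tri(t,a,s,b) for a,b in zip(A(p),B(q))]; print(k,"rim z",np.round([x[0][2] for x in r],3),"gap",np.round([x[1] for x in r],4))
    P=np.array([on(t,a,.043)[:2] for a in A(p)]); Q=np.array([on(s,b,.043)[:2] for b in B(q)])
    for X in (P,Q):
        e=(X[0]+X[3]-X[1]-X[2])/2; print("  centre",np.round(X.mean(0),4),"len",round(np.linalg.norm(e),3),"ang",round(np.degrees(np.arctan2(e[1],e[0])),1))
# crate outer rim, top crop
p=A([(25,76),(332,97),(318,277),(10,262)]); q=B([(60,460),(262,210),(455,270),(290,550)])
print("crate",[np.round(tri(t,a,s,b)[0],3) for a,b in zip(p,q)])
E
python3 meas.py
```

```text
Traceback (most recent call last):
  File "meas.py", line 7, in <module>
    print(n,np.round(tri(t,p,s,q),4))
            ~~~~~~~~^^^^^^^^^^^^^^^^
ValueError: setting an array element with a sequence. The requested array has an inhomogeneous shape after 1 dimensions. The detected shape was (2,) + inhomogeneous part.
```

```bash
sed -i 's/np.round(tri(t,p,s,q),4)/np.round(np.r_[tri(t,p,s,q)],4)/' meas.py; python3 meas.py
```

```text
a [ 0.5611 -0.1008  0.007   0.0009]
b [ 0.6473 -0.2625  0.0086  0.0015]
c [ 6.745e-01 -1.013e-01  9.600e-03  2.000e-04]
d [ 0.5442 -0.27    0.0104  0.0007]
a rim z [0.044 0.035 0.027 0.042] gap [0.0052 0.0007 0.0008 0.0089]
  centre [0.5539 0.3079] len 0.163 ang 87.7
  centre [0.5479 0.3133] len 0.147 ang 88.0
b rim z [0.042 0.035 0.043 0.04 ] gap [0.0028 0.0017 0.0044 0.0061]
  centre [0.4572 0.3126] len 0.138 ang 87.8
  centre [0.4572 0.3165] len 0.136 ang 87.3
c rim z [0.044 0.038 0.039 0.038] gap [0.0037 0.0047 0.0018 0.0061]
  centre [0.5471 0.1429] len 0.116 ang 88.2
  centre [0.5427 0.1454] len 0.112 ang 89.3
d rim z [0.041 0.039 0.039 0.021] gap [0.0003 0.0026 0.0011 0.0073]
  centre [0.4501 0.1468] len 0.092 ang 88.6
  centre [0.4482 0.1559] len 0.102 ang 88.2
crate [array([0.615, 0.403, 0.054]), array([0.6  , 0.046, 0.049]), array([0.39 , 0.056, 0.051]), array([0.404, 0.408, 0.063])]
```

```bash
python3 - <<'E'
from h import *
t=cam("top")
cv2.imwrite("pics/trays.png",cv2.resize(t["img"][210:335,82:277,::-1],None,fx=4,fy=4,interpolation=cv2.INTER_CUBIC))
E
```

```text
(no output)
```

View pics/trays.png

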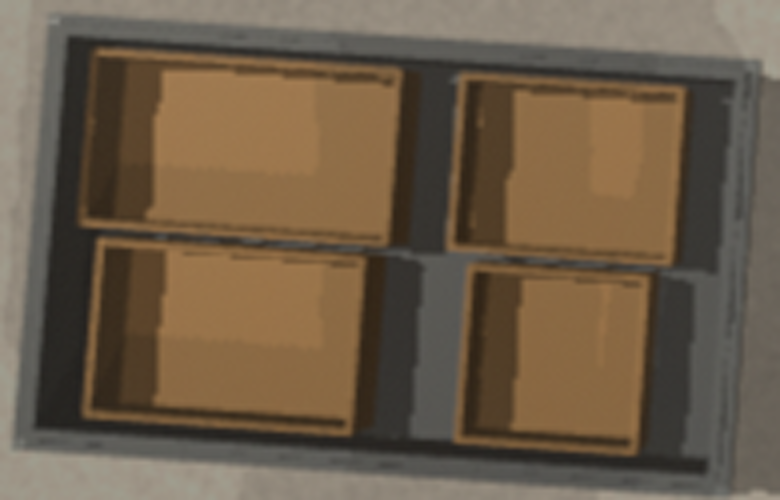

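Emit:
move_arm --gripper '[1, 1, 1, 1, 1, 1, 1, 1]' --pt "0 0 1" --pt "0 0 1" --pt "0 0 1" --pt "0 0 1" --pt "0 0 1" --pt "0 0 1" --pt "0 0 0" --pt "0 0 0" --twist '[-8, -8, -8, -8, -8, -8, -8, -8]' --squeeze 25

```text
clock: 1.25
position: [0.1863, -0.5964, 0.171]
tool_rot: [-3.141, -0.001, 1.425]
force: [0.5, -0.0, -0.4]
grip_width: 0.0856
finger_force: 0.0
```

The tray crop shows all four rims clearly. The centres are about a (241,148), b (226,336), c (567,169) and d (553,358).

```bash
cat > go.py <<'E'
import sys; from h import *
# go.py x y z yaw: remaining move, tool axes cm after twisting; twist deg
x,y,z,w=map(float,sys.argv[1:]); s=monitor.observe(); p=np.array(s["position"]); a=s["tool_rot"]
Rt=R.from_euler("xyz",[np.pi,0,np.radians(w)]).as_matrix()
Rn=R.from_euler("xyz",a).as_matrix()
d=np.array([x,y,z])-p
print("now",np.round(p,4),"yaw",round(np.degrees(a[2]),1),"twist",round(np.degrees(a[2])-w,1),"lin@newyaw",np.round(Rt.T@d*100,2),"lin@now",np.round(Rn.T@d*100,2),"q",np.round(s["qpos"],2))
E
python3 - <<'E'
from h import *
t=cam("top")
C={"a":[(93,48),(404,66),(390,248),(79,228)],"b":[(97,237),(368,255),(354,436),(83,418)],"c":[(459,74),(687,88),(676,264),(448,250)],"d":[(469,262),(652,276),(638,453),(455,440)]}
for k,p in C.items():
    X=np.array([on(t,np.array(a)/4+[82,210],.043)[:2] for a in p]); e=(X[0]+X[3]-X[1]-X[2])/2; w=(X[0]+X[1]-X[2]-X[3])/2
    print(k,np.round(X.mean(0),4),np.round([np.linalg.norm(e),np.linalg.norm(w)],3),round(np.degrees(np.arctan2(e[1],e[0])),1))
E
python3 go.py .561 -.1005 .11 105
```

```text
a [0.5527 0.3085] [0.159 0.092] 87.9
b [0.4572 0.3129] [0.138 0.091] 87.7
c [0.5459 0.1427] [0.116 0.089] 87.9
d [0.4507 0.1467] [0.093 0.089] 87.3
now [ 0.1861 -0.5966  0.1711] yaw 82.2 twist -22.8 lin@newyaw [38.22 49.05  6.11] lin@now [54.25 30.39  6.11] q [ 1.38  0.6  -0.31  1.64  0.22  0.93  0.85]
```

Emit:
move_arm --gripper '[1, 1, 1, 1, 1, 1, 1, 1]' --pt "0 0 1" --pt "0 0 1" --pt "0 0 0" --pt "2.7 3.5 0" --pt "2.7 3.5 0" --pt "2.7 3.5 0" --pt "2.7 3.5 0" --pt "2.7 3.5 0" --twist '[-7.6, -7.6, -7.6, 0, 0, 0, 0, 0]'

```text
clock: 2.1
position: [0.3238, -0.4215, 0.1515]
tool_rot: [3.141, 0.0, 1.814]
force: [0.7, -1.1, -0.0]
grip_width: 0.0854
finger_force: 0.0
```

Emit:
move_arm --gripper '[1, 1, 1, 1, 1, 1, 1, 1]' --pt "2.7 3.5 0" --pt "2.7 3.5 0" --pt "2.7 3.5 0" --pt "2.7 3.5 0" --pt "2.7 3.5 0" --pt "2.7 3.5 0" --pt "2.7 3.5 0" --pt "2.7 3.5 0" --twist '[0, 0, 0, 0, 0, 0, 0, 0]'

```text
clock: 2.9
position: [0.5428, -0.1435, 0.1515]
tool_rot: [3.141, 0.0, 1.814]
force: [0.3, -1.2, 0.9]
grip_width: 0.0858
finger_force: 0.0
```

```bash
python3 go.py .561 -.1005 .02 105
```

```text
now [ 0.5428 -0.1435  0.1515] yaw 104.0 twist -1.0 lin@newyaw [ 3.69  2.88 13.15] lin@now [ 3.74  2.81 13.15] q [ 0.48  0.55 -0.46  1.83  0.32  0.83  0.11]
```

Emit:
move_arm --gripper '[0.6, 0.6, 0.6, 0.6, 0.6, 0.6, 0.6, 0.6]' --pt "1.9 1.4 2" --pt "1.8 1.4 2" --pt "0 0 2.5" --pt "0 0 2.5" --pt "0 0 2" --pt "0 0 1.5" --pt "0 0 1" --pt "0 0 0" --twist '[-1, 0, 0, 0, 0, 0, 0, 0]'

```text
clock: 3.7
position: [0.5591, -0.102, 0.0155]
tool_rot: [-3.14, -0.0, 1.834]
force: [-0.5, -0.1, -0.3]
grip_width: 0.0516
finger_force: 0.0
```

```bash
python3 go.py .561 -.1005 .004 105; python3 - <<'E'
from h import *
s=cam("side"); print(monitor.observe()["grip_width"])
cv2.imwrite("pics/g1.png",cv2.resize(s["img"][130:290,250:450,::-1],None,fx=3,fy=3,interpolation=cv2.INTER_CUBIC))
E
```

```text
now [ 0.5591 -0.102   0.0155] yaw 105.1 twist 0.1 lin@newyaw [0.1  0.23 1.15] lin@now [0.1  0.23 1.15] q [ 0.33  0.77 -0.36  1.87  0.46  0.59 -0.06]
0.05105729747225802
```

View pics/g1.png

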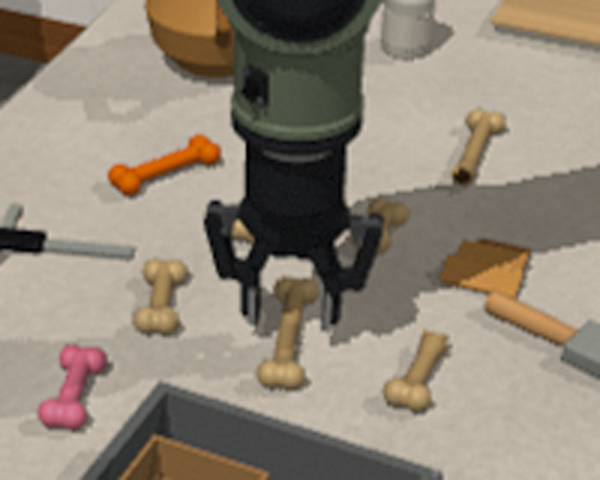

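The crop shows the fingers straddling bone_a's shaft at about (290,330), with the bulging linkage higher up. I'll lower the last centimetre and close.

Emit:
move_arm --gripper '[0.6, 0.6, 0, 0, 0, 0, 0, 0]' --pt "0.1 0.2 0.6" --pt "0 0 0.5" --pt "0 0 0" --pt "0 0 0" --pt "0 0 0" --pt "0 0 0" --pt "0 0 0" --pt "0 0 0" --twist '[0, 0, 0, 0, 0, 0, 0, 0]'

```text
clock: 4.55
position: [0.5613, -0.1007, 0.0055]
tool_rot: [3.141, 0.0, 1.835]
force: [-0.2, -0.3, 3.5]
grip_width: 0.0144
finger_force: 26.4
```

Emit:
move_arm --gripper '[0, 0, 0, 0, 0, 0, 0, 0]' --pt "0 0 0" --pt "0 0 -0.5" --pt "0 0 -1" --pt "0 0 -2" --pt "0 0 -3" --pt "0 0 -3" --pt "0 0 -3" --pt "0 0 -1" --twist '[0, 0, 0, 0, 0, 0, 0, 0]'

```text
clock: 5.35
position: [0.5622, -0.1007, 0.1438]
tool_rot: [3.138, 0.002, 1.835]
force: [-0.0, 0.6, -0.6]
grip_width: 0.0146
finger_force: 26.2
```

```bash
python3 go.py .549 .308 .14 88; python3 - <<'E'
from h import *
s=cam("side"); o=monitor.observe(); print(o["grip_width"],o["finger_force"])
cv2.imwrite("pics/g2.png",cv2.resize(s["img"][60:260,250:450,::-1],None,fx=2.5,fy=2.5,interpolation=cv2.INTER_CUBIC))
E
```

```text
now [ 0.5622 -0.1007  0.1438] yaw 105.1 twist 17.1 lin@newyaw [40.8  -2.75  0.38] lin@now [39.8   9.4   0.35] q [ 0.4   0.58 -0.46  1.81  0.34  0.83  0.04]
0.014677995993191825 26.153955459594727
```

View pics/g2.png

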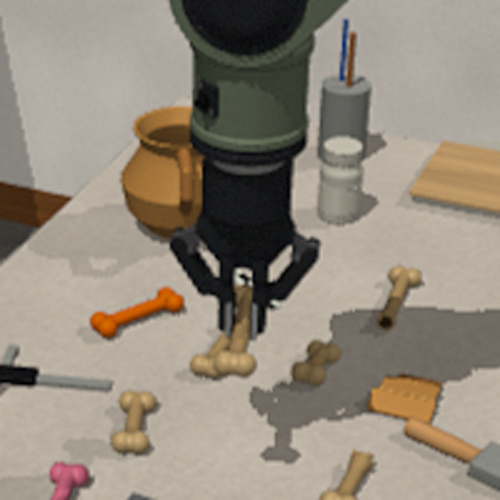

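Bone_a is held level, with its near knuckle at crop (235,365). I'll carry it to tray_a.

Emit:
move_arm --gripper '[0, 0, 0, 0, 0, 0, 0, 0]' --pt "0 0 0" --pt "0 0 0" --pt "2 0 0" --pt "4 -0.4 0" --pt "4.5 -0.4 0" --pt "4.5 -0.4 0" --pt "4.5 -0.4 0" --pt "4.5 -0.4 0" --twist '[8.5, 8.5, 0, 0, 0, 0, 0, 0]'

```text
clock: 6.2
position: [0.5482, 0.1414, 0.1397]
tool_rot: [-3.141, 0.0, 1.538]
force: [1.8, -1.1, 0.0]
grip_width: 0.0148
finger_force: 26.1
```

Emit:
move_arm --gripper '[0, 0, 0, 0, 0, 0, 0, 0]' --pt "4.5 -0.4 0" --pt "4.5 -0.4 0" --pt "4 0 0" --pt "2.5 0 0" --pt "1 0 0" --pt "0 0 0" --pt "0 0 0" --pt "0 0 0" --twist '[0, 0, 0, 0, 0, 0, 0, 0]'

```text
clock: 7.0
position: [0.5467, 0.3032, 0.1402]
tool_rot: [-3.142, 0.001, 1.537]
force: [0.3, 0.5, -0.7]
grip_width: 0.0146
finger_force: 26.1
```

```bash
python3 go.py .547 .308 .02 88; python3 - <<'E'
from h import *
f=cam("side"); o=monitor.observe(); print(o["grip_width"],o["finger_force"])
cv2.imwrite("pics/g3.png",f["img"][180:480,140:490,::-1])
E
```

```text
now [0.5467 0.3032 0.1402] yaw 88.0 twist 0.0 lin@newyaw [ 0.48  0.02 12.02] lin@now [ 0.49  0.02 12.02] q [-0.34  0.65 -0.39  1.66  0.31  0.89 -0.89]
0.015177878725620807 26.130522787570953
```

View pics/g3.png

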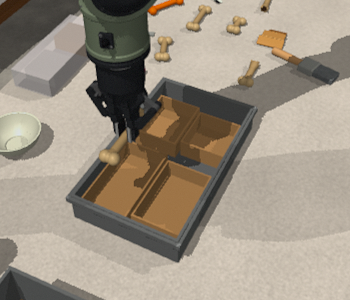

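The picture shows bone_a level above tray_a, with its near knuckle at (108,155). I'll lower it.

Emit:
move_arm --gripper '[0, 0, 0, 0, 0, 0, 0, 0]' --pt "0.4 0 2" --pt "0 0 3" --pt "0 0 3" --pt "0 0 2" --pt "0 0 1" --pt "0 0 0.6" --pt "0 0 0.4" --pt "0 0 0" --twist '[0, 0, 0, 0, 0, 0, 0, 0]'

```text
clock: 7.85
position: [0.5467, 0.309, 0.0207]
tool_rot: [3.141, -0.0, 1.538]
force: [-0.4, -0.9, 0.1]
grip_width: 0.0149
finger_force: 26.1
```

Emit:
move_arm --gripper '[0, 0, 0, 0, 0, 0, 0]' --pt "0 0 0.2" --pt "0 0 0.1" --pt "0 0 0.1" --pt "0 0 0.1" --pt "0 0 0.1" --pt "0 0 0" --pt "0 0 0" --twist '[0, 0, 0, 0, 0, 0, 0]'

```text
clock: 8.55
position: [0.5464, 0.309, 0.0143]
tool_rot: [-3.142, 0.0, 1.538]
force: [0.3, -0.5, -0.1]
grip_width: 0.0147
finger_force: 26.1
```

Emit:
move_arm --gripper '[0, 0, 0, 0, 0]' --pt "0 0 0.1" --pt "0 0 0.1" --pt "0 0 0.1" --pt "0 0 0" --pt "0 0 0" --twist '[0, 0, 0, 0, 0]'

```text
clock: 9.05
position: [0.5466, 0.3092, 0.013]
tool_rot: [3.141, 0.0, 1.538]
force: [-8.9, -5.9, 33.0]
grip_width: 0.0152
finger_force: 29.2
```

Contact, so I'll back off a hair, then release and rise.

Emit:
move_arm --gripper '[0, 0.32, 0.32, 0.32, 0.32, 0.32, 0.32]' --pt "0 0 -0.1" --pt "0 0 0" --pt "0 0 0" --pt "0 0 0" --pt "0 0 0" --pt "0 0 -0.5" --pt "0 0 -1.5" --twist '[0, 0, 0, 0, 0, 0, 0]'

```text
clock: 9.75
position: [0.5457, 0.3087, 0.0319]
tool_rot: [-3.14, 0.001, 1.539]
force: [0.1, -0.7, -0.2]
grip_width: 0.0275
finger_force: 0.0
```

Emit:
move_arm --gripper '[0.32, 0.32, 0.32, 0.6, 0.6, 0.6, 0.6, 0.6]' --pt "0 0 -3" --pt "0 0 -4" --pt "0 0 -4" --pt "-3 1 0" --pt "-4.5 1 0" --pt "-4.5 1 0" --pt "-4.5 1 0" --pt "-4.5 1 0" --twist '[0, 0, 0, 0, 0, 0, 0, 0]'

```text
clock: 10.55
position: [0.5899, 0.0958, 0.1437]
tool_rot: [3.14, -0.0, 1.539]
force: [1.2, 0.0, 0.1]
grip_width: 0.0511
finger_force: 0.0
```

```bash
cat > bones.py <<'E'
from h import *
t=cam("top")
for c in blobs(t,amax=1500):
    e=ends(t,c); print(np.round(c[:,0].mean(0)),np.round(e[0],4),*np.round(e[1:],3))
E
python3 bones.py; python3 go.py .6465 -.2623 .13 91.3;python3 - <<'E'
from h import *
f=cam("top"); cv2.imwrite("pics/p1.png",cv2.resize(f["img"][200:340,80:300,::-1],None,fx=2.5,fy=2.5))
E
```

```text
[386. 333.] [ 0.3868 -0.1934] 0.082 0.02 -17.426
[339. 301.] [ 0.4505 -0.096 ] 0.083 0.033 -88.552
[417. 308.] [ 0.4421 -0.2581] 0.07 0.066 -89.021
[501. 279.] [ 0.5075 -0.4269] 0.116 0.035 -88.56
[425. 258.] [ 0.5441 -0.2702] 0.065 0.036 88.693
[422. 209.] [ 0.6463 -0.2622] 0.107 0.034 -88.646
[345. 194.] [ 0.6742 -0.1012] 0.086 0.036 -70.488
now [0.5914 0.0864 0.1433] yaw 87.7 twist -3.6 lin@newyaw [-34.99   4.72   1.33] lin@now [-34.61   6.91   1.5 ] q [ 0.02  0.61 -0.39  1.74  0.3   0.86 -0.54]
```

View pics/p1.png

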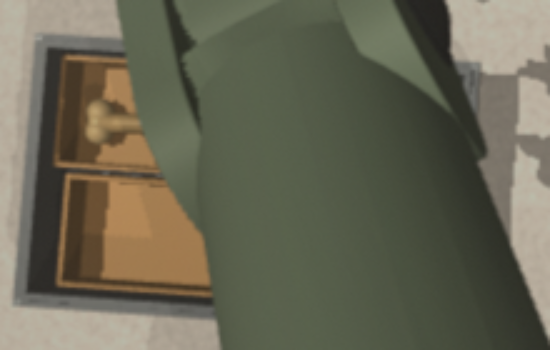

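Bone_a lies in tray_a, with its left knuckle at (100,122), and the arm hides the rest. Next is bone_b.

Emit:
move_arm --gripper '[0.6, 0.6, 0.6, 0.6, 0.6, 0.6, 0.6, 0.6]' --pt "0 0 0" --pt "-4.4 0.6 0" --pt "-4.4 0.6 0" --pt "-4.4 0.6 0" --pt "-4.4 0.6 0" --pt "-4.4 0.6 0" --pt "-4.4 0.6 0" --pt "-4.4 0.6 0" --twist '[-3.6, 0, 0, 0, 0, 0, 0, 0]'

```text
clock: 11.45
position: [0.6412, -0.2107, 0.1437]
tool_rot: [3.141, 0.0, 1.601]
force: [0.7, 1.4, 0.4]
grip_width: 0.0513
finger_force: 0.0
```

Emit:
move_arm --gripper '[0.6, 0.6, 0.6, 0.6]' --pt "-4.2 0.5 2" --pt "0 0 4" --pt "0 0 4" --pt "0 0 0" --twist '[0, 0, 0, 0]'

```text
clock: 11.85
position: [0.6445, -0.2499, 0.0384]
tool_rot: [-3.135, -0.003, 1.601]
force: [-0.5, 0.5, 0.1]
grip_width: 0.0513
finger_force: 0.0
```

```bash
python3 go.py .6465 -.2624 .0045 91.3
```

```text
now [ 0.6445 -0.2499  0.0384] yaw 91.8 twist 0.5 lin@newyaw [-1.26  0.17  3.39] lin@now [-1.27  0.18  3.38] q [ 0.5   0.87 -0.35  1.51  0.36  0.83  0.04]
```

Emit:
move_arm --gripper '[0.6, 0.6, 0.6, 0.6, 0.6, 0.6]' --pt "-0.7 0.1 0" --pt "-0.6 0.1 1" --pt "0 0 1" --pt "0 0 1" --pt "0 0 0" --pt "0 0 0" --twist '[0.5, 0, 0, 0, 0, 0]'

```text
clock: 12.45
position: [0.6496, -0.2634, 0.0122]
tool_rot: [-3.141, -0.0, 1.593]
force: [-0.6, 0.4, -0.4]
grip_width: 0.0516
finger_force: 0.0
```

```bash
python3 go.py .6465 -.2624 .0055 91.3
```

```text
now [ 0.6496 -0.2634  0.0122] yaw 91.3 twist -0.0 lin@newyaw [ 0.11 -0.3   0.67] lin@now [ 0.11 -0.3   0.67] q [ 0.5   0.92 -0.34  1.49  0.37  0.8   0.05]
```

Emit:
move_arm --gripper '[0.6, 0.6, 0, 0, 0, 0, 0, 0]' --pt "0.1 -0.3 0.3" --pt "0 0 0.3" --pt "0 0 0" --pt "0 0 0" --pt "0 0 0" --pt "0 0 0" --pt "0 0 0" --pt "0 0 0" --twist '[0, 0, 0, 0, 0, 0, 0, 0]'

```text
clock: 13.25
position: [0.6467, -0.2629, 0.0064]
tool_rot: [3.141, 0.0, 1.593]
force: [-1.7, 0.2, 2.3]
grip_width: 0.0148
finger_force: 26.3
```

Emit:
move_arm --gripper '[0, 0, 0, 0, 0, 0, 0, 0]' --pt "0 0 0" --pt "0 0 -0.5" --pt "0 0 -1" --pt "0 0 -2" --pt "0 0 -3" --pt "0 0 -4" --pt "0 0 -3" --pt "0 0 0" --twist '[0, 0, 0, 0, 0, 0, 0, 0]'

```text
clock: 14.05
position: [0.6488, -0.2635, 0.1478]
tool_rot: [3.134, 0.003, 1.592]
force: [0.5, 0.8, -0.7]
grip_width: 0.0147
finger_force: 26.2
```

```bash
python3 go.py .463 .3125 .14 87.8
```

```text
now [ 0.6488 -0.2635  0.1478] yaw 91.2 twist 3.4 lin@newyaw [ 56.85 -20.78   0.78] lin@now [ 57.99 -17.34   0.5 ] q [ 0.53  0.75 -0.39  1.44  0.31  1.    0.09]
```

Emit:
move_arm --gripper '[0, 0, 0, 0, 0, 0, 0, 0]' --pt "1 0 0" --pt "3 -1 0" --pt "4.4 -1.6 0" --pt "4.4 -1.6 0" --pt "4.4 -1.6 0" --pt "4.4 -1.6 0" --pt "4.4 -1.6 0" --pt "4.4 -1.6 0" --twist '[3.4, 0, 0, 0, 0, 0, 0, 0]'

```text
clock: 14.85
position: [0.5508, 0.0465, 0.1424]
tool_rot: [3.14, 0.0, 1.533]
force: [0.9, 1.1, 0.1]
grip_width: 0.0144
finger_force: 26.2
```

Emit:
move_arm --gripper '[0, 0, 0, 0, 0, 0, 0, 0]' --pt "4.4 -1.6 0" --pt "4.4 -1.6 0" --pt "4.4 -1.7 0" --pt "4.4 -1.7 0" --pt "4.4 -1.7 0" --pt "3.2 -1.2 0" --pt "1 -0.7 0" --pt "0 0 0" --twist '[0, 0, 0, 0, 0, 0, 0, 0]'

```text
clock: 15.65
position: [0.4584, 0.3121, 0.142]
tool_rot: [3.141, -0.001, 1.536]
force: [0.4, -0.6, -0.6]
grip_width: 0.0147
finger_force: 26.2
```

```bash
python3 go.py .463 .3125 .02 87.8
```

```text
now [0.4584 0.3121 0.142 ] yaw 88.0 twist 0.2 lin@newyaw [ 0.05  0.46 12.2 ] lin@now [ 0.04  0.46 12.2 ] q [-0.4   0.55 -0.42  1.85  0.31  0.8  -1.02]
```

Emit:
move_arm --gripper '[0, 0, 0, 0, 0, 0, 0, 0]' --pt "0 0.2 2" --pt "0 0.2 3" --pt "0 0 3" --pt "0 0 2" --pt "0 0 1" --pt "0 0 0.7" --pt "0 0 0.4" --pt "0 0 0" --twist '[0, 0, 0, 0, 0, 0, 0, 0]'

```text
clock: 16.45
position: [0.4637, 0.3103, 0.0206]
tool_rot: [3.141, -0.0, 1.533]
force: [-0.5, 0.8, 0.1]
grip_width: 0.0146
finger_force: 26.2
```

Emit:
move_arm --gripper '[0, 0, 0, 0, 0, 0]' --pt "0 0 0.2" --pt "0 0 0.1" --pt "0 0 0.1" --pt "0 0 0.1" --pt "0 0 0" --pt "0 0 0" --twist '[0, 0, 0, 0, 0, 0]'

```text
clock: 17.05
position: [0.4634, 0.3104, 0.0153]
tool_rot: [-3.142, -0.0, 1.533]
force: [-0.2, 1.4, -0.8]
grip_width: 0.0148
finger_force: 26.2
```

Release from about 1 mm above the floor, after one more small step down.

Emit:
move_arm --gripper '[0, 0, 0.32, 0.32, 0.32, 0.32, 0.32, 0.32]' --pt "0 0 0.1" --pt "0 0 0" --pt "0 0 0" --pt "0 0 0" --pt "0 0 0" --pt "0 0 0" --pt "0 0 -0.5" --pt "0 0 -1.5" --twist '[0, 0, 0, 0, 0, 0, 0, 0]'

```text
clock: 17.85
position: [0.4628, 0.3101, 0.0342]
tool_rot: [-3.14, 0.001, 1.533]
force: [-0.4, -0.1, 0.3]
grip_width: 0.0271
finger_force: 0.0
```

Emit:
move_arm --gripper '[0.32, 0.32, 0.32, 0.6, 0.6, 0.6, 0.6, 0.6]' --pt "0 0 -3" --pt "0 0 -4" --pt "0 0 -4" --pt "-3 1.3 0" --pt "-4.4 2.2 0" --pt "-4.4 2.2 0" --pt "-4.4 2.2 0" --pt "-4.4 2.2 0" --twist '[0, 0, 0, 0, 0, 0, 0, 0]'

```text
clock: 18.65
position: [0.5572, 0.0988, 0.1458]
tool_rot: [3.14, -0.0, 1.533]
force: [1.1, 0.2, -0.2]
grip_width: 0.0507
finger_force: 0.0
```

```bash
python3 bones.py; python3 go.py .6743 -.1012 .13 109.8
```

```text
[386. 333.] [ 0.3866 -0.194 ] 0.082 0.02 -15.691
[339. 301.] [ 0.4505 -0.096 ] 0.083 0.033 -88.552
[417. 308.] [ 0.4421 -0.2581] 0.07 0.066 -89.021
[501. 279.] [ 0.5075 -0.4269] 0.116 0.035 -88.56
[425. 258.] [ 0.5441 -0.2702] 0.065 0.036 88.693
[113. 271.] [0.4997 0.3874] 0.209 0.07 15.637
[345. 194.] [ 0.6742 -0.1012] 0.086 0.036 -70.488
now [0.5602 0.0898 0.1454] yaw 87.4 twist -22.4 lin@newyaw [-21.83   4.26   1.54] lin@now [-18.55  12.27   1.64] q [ 0.02  0.56 -0.41  1.82  0.3   0.82 -0.58]
```

Emit:
move_arm --gripper '[0.6, 0.6, 0.6, 0.6, 0.6, 0.6, 0.6, 0.6]' --pt "0 0 0" --pt "0 0 0" --pt "0 0 0" --pt "-4.4 0.9 0" --pt "-4.4 0.9 0" --pt "-4.4 0.9 0" --pt "-4.4 0.9 0" --pt "-4.2 0.7 0" --twist '[-7.5, -7.5, -7.5, 0, 0, 0, 0, 0]'

```text
clock: 19.5
position: [0.6735, -0.0904, 0.1457]
tool_rot: [3.141, 0.0, 1.926]
force: [0.2, 0.6, -0.4]
grip_width: 0.0508
finger_force: 0.0
```

Emit:
move_arm --gripper '[0.6, 0.6, 0.6, 0.6, 0.6]' --pt "0 0 3" --pt "0 0 4" --pt "0 0 3" --pt "0 0 1" --pt "0 0 0" --twist '[0, 0, 0, 0, 0]'

```text
clock: 20.0
position: [0.6723, -0.0884, 0.0342]
tool_rot: [-3.14, -0.001, 1.926]
force: [-0.4, -0.1, 0.0]
grip_width: 0.0512
finger_force: 0.0
```

```bash
python3 go.py .6743 -.1012 .0055 109.8
```

```text
now [ 0.6723 -0.0884  0.0342] yaw 110.4 twist 0.6 lin@newyaw [-1.27 -0.24  2.87] lin@now [-1.27 -0.25  2.87] q [ 0.31  0.87 -0.43  1.55  0.45  0.82  0.06]
```

Emit:
move_arm --gripper '[0.6, 0.6, 0.6, 0.6, 0.6, 0.6]' --pt "-0.7 -0.1 0" --pt "-0.6 -0.1 0.6" --pt "0 0 1" --pt "0 0 0.6" --pt "0 0 0" --pt "0 0 0" --twist '[0.6, 0, 0, 0, 0, 0]'

```text
clock: 20.6
position: [0.6752, -0.1013, 0.0122]
tool_rot: [-3.141, -0.0, 1.916]
force: [-0.2, 0.1, 1.4]
grip_width: 0.0509
finger_force: 0.0
```

```bash
python3 go.py .6743 -.1012 .0055 109.8
```

```text
now [ 0.6752 -0.1013  0.0122] yaw 109.8 twist -0.0 lin@newyaw [ 0.04 -0.08  0.67] lin@now [ 0.04 -0.08  0.67] q [ 0.32  0.91 -0.42  1.54  0.46  0.79  0.06]
```

Emit:
move_arm --gripper '[0.6, 0.6, 0, 0, 0, 0, 0, 0]' --pt "0 -0.1 0.4" --pt "0 0 0.3" --pt "0 0 0" --pt "0 0 0" --pt "0 0 0" --pt "0 0 0" --pt "0 0 0" --pt "0 0 0" --twist '[0, 0, 0, 0, 0, 0, 0, 0]'

```text
clock: 21.4
position: [0.6744, -0.1019, 0.0054]
tool_rot: [3.141, 0.0, 1.915]
force: [-0.7, 0.6, 2.0]
grip_width: 0.0146
finger_force: 26.3
```

Emit:
move_arm --gripper '[0, 0, 0, 0, 0, 0, 0, 0]' --pt "0 0 0" --pt "0 0 -0.5" --pt "0 0 -1" --pt "0 0 -2" --pt "0 0 -3" --pt "0 0 -4" --pt "0 0 -3" --pt "0 0 0" --twist '[0, 0, 0, 0, 0, 0, 0, 0]'

```text
clock: 22.2
position: [0.6766, -0.102, 0.1467]
tool_rot: [3.135, 0.003, 1.915]
force: [1.8, -0.5, -0.1]
grip_width: 0.0147
finger_force: 26.2
```

```bash
python3 go.py .540 .143 .14 88
```

```text
now [ 0.6766 -0.102   0.1467] yaw 109.7 twist 21.7 lin@newyaw [ 24.01 -14.51   0.67] lin@now [27.67 -4.59  0.54] q [ 0.35  0.74 -0.48  1.49  0.38  1.    0.12]
```

Emit:
move_arm --gripper '[0, 0, 0, 0, 0, 0, 0, 0]' --pt "0 0 0" --pt "0 0 0" --pt "0 0 0" --pt "2 -1.2 0" --pt "4 -2.5 0" --pt "4 -2.5 0" --pt "4 -2.5 0" --pt "4 -2.5 0" --twist '[7.2, 7.2, 7.2, 0, 0, 0, 0, 0]'

```text
clock: 23.0
position: [0.5671, 0.083, 0.1414]
tool_rot: [3.141, -0.0, 1.538]
force: [1.6, 0.0, 0.5]
grip_width: 0.0148
finger_force: 26.2
```

Emit:
move_arm --gripper '[0, 0, 0, 0, 0]' --pt "4 -2.5 0" --pt "2 -0.8 0" --pt "0 0 0" --pt "0 0 0" --pt "0 0 0" --twist '[0, 0, 0, 0, 0]'

```text
clock: 23.5
position: [0.5377, 0.1415, 0.1407]
tool_rot: [3.141, 0.0, 1.537]
force: [0.4, -1.2, 0.7]
grip_width: 0.015
finger_force: 26.2
```

```bash
python3 go.py .540 .143 .02 88
```

```text
now [0.5377 0.1415 0.1407] yaw 88.1 twist 0.1 lin@newyaw [ 0.16  0.23 12.07] lin@now [ 0.17  0.22 12.07] q [-0.06  0.56 -0.42  1.85  0.3   0.8  -0.67]
```

Emit:
move_arm --gripper '[0, 0, 0, 0, 0, 0, 0, 0]' --pt "0.2 0.2 2" --pt "0 0 3" --pt "0 0 3" --pt "0 0 2" --pt "0 0 1" --pt "0 0 0.6" --pt "0 0 0.4" --pt "0 0 0" --twist '[0, 0, 0, 0, 0, 0, 0, 0]'

```text
clock: 24.3
position: [0.5395, 0.1444, 0.0206]
tool_rot: [3.141, -0.0, 1.538]
force: [-0.4, 0.2, -0.4]
grip_width: 0.0147
finger_force: 26.2
```

Emit:
move_arm --gripper '[0, 0, 0, 0, 0, 0]' --pt "0 0 0.2" --pt "0 0 0.2" --pt "0 0 0.1" --pt "0 0 0.1" --pt "0 0 0" --pt "0 0 0" --twist '[0, 0, 0, 0, 0, 0]'

```text
clock: 24.9
position: [0.5392, 0.1446, 0.0143]
tool_rot: [3.142, -0.0, 1.539]
force: [1.0, 0.0, 0.1]
grip_width: 0.0146
finger_force: 26.2
```

Emit:
move_arm --gripper '[0, 0, 0.32, 0.32, 0.32, 0.32, 0.32, 0.32]' --pt "0 0 0.1" --pt "0 0 0" --pt "0 0 0" --pt "0 0 0" --pt "0 0 0" --pt "0 0 0" --pt "0 0 -0.5" --pt "0 0 -1.5" --twist '[0, 0, 0, 0, 0, 0, 0, 0]'

```text
clock: 25.7
position: [0.5385, 0.1444, 0.0331]
tool_rot: [-3.14, 0.001, 1.539]
force: [0.1, -0.6, 0.4]
grip_width: 0.0274
finger_force: 0.0
```

Emit:
move_arm --gripper '[0.32, 0.32, 0.32, 0.7, 0.7, 0.7, 0.7, 0.7]' --pt "0 0 -3" --pt "0 0 -4" --pt "0 0 -4" --pt "-3 0 0" --pt "-4.4 0 0" --pt "-4.4 0 0" --pt "-4.4 0 0" --pt "-4.4 0 0" --twist '[0, 0, 0, 0, 0, 0, 0, 0]'

```text
clock: 26.5
position: [0.5324, -0.063, 0.1447]
tool_rot: [3.14, 0.0, 1.539]
force: [0.1, 0.5, -0.1]
grip_width: 0.0603
finger_force: 0.0
```

```bash
python3 go.py .5441 -.2702 .13 88.7; python3 - <<'E'
from h import *
f=cam("top"); cv2.imwrite("pics/p2.png",cv2.resize(f["img"][200:340,80:460,::-1],None,fx=2,fy=2))
E
```

```text
now [ 0.5324 -0.063   0.1447] yaw 88.2 twist -0.5 lin@newyaw [-20.68   1.64   1.47] lin@now [-20.67   1.84   1.48] q [ 0.31  0.52 -0.42  1.9   0.29  0.78 -0.29]
```

View pics/p2.png

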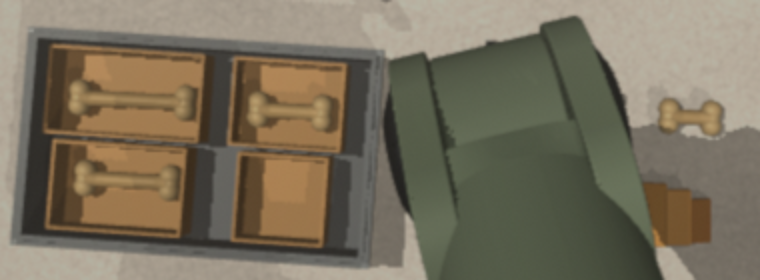

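Three bones lie squarely in their trays: a (132,98), b (128,180) and c (290,110). Bone_d is at (690,117). Its bare shaft is narrower than the pads, so I'll grip across its knuckles at mid-length.

Emit:
move_arm --gripper '[0.7, 0.7, 0.7, 0.7, 0.7, 0.7, 0.7, 0.7]' --pt "-4.4 0.3 0" --pt "-4.4 0.3 0" --pt "-4.4 0.3 0" --pt "-4.4 0.3 0" --pt "-2 0.4 1" --pt "-0.5 0 3" --pt "0 0 4" --pt "0 0 3" --twist '[-0.5, 0, 0, 0, 0, 0, 0, 0]'

```text
clock: 27.35
position: [0.5432, -0.2622, 0.0322]
tool_rot: [-3.141, -0.001, 1.547]
force: [0.8, -1.6, 0.7]
grip_width: 0.0597
finger_force: 0.0
```

Emit:
move_arm --gripper '[0.7, 0.7]' --pt "0 0 0" --pt "0 0 0" --twist '[0, 0]'

```text
clock: 27.55
position: [0.5439, -0.2622, 0.0344]
tool_rot: [3.141, -0.0, 1.548]
force: [0.4, -0.5, -0.1]
grip_width: 0.0594
finger_force: 0.0
```

```bash
python3 go.py .5441 -.2702 .0035 88.7
```

```text
now [ 0.5439 -0.2622  0.0344] yaw 88.7 twist -0.0 lin@newyaw [-0.8   0.04  3.09] lin@now [-0.8   0.04  3.09] q [ 0.58  0.77 -0.33  1.77  0.37  0.66  0.01]
```

Emit:
move_arm --gripper '[0.7, 0.7, 0.7, 0.7, 0.7, 0.7]' --pt "-0.8 0 0.5" --pt "0 0 1" --pt "0 0 1" --pt "0 0 0.5" --pt "0 0 0" --pt "0 0 0" --twist '[0, 0, 0, 0, 0, 0]'

```text
clock: 28.15
position: [0.5433, -0.2705, 0.0033]
tool_rot: [-3.141, -0.0, 1.547]
force: [-0.2, -0.0, 0.3]
grip_width: 0.0598
finger_force: 0.0
```

```bash
python3 go.py .5441 -.2702 .0035 88.7
```

```text
now [ 0.5433 -0.2705  0.0033] yaw 88.7 twist -0.0 lin@newyaw [ 0.03  0.08 -0.02] lin@now [ 0.03  0.08 -0.02] q [ 0.58  0.82 -0.31  1.77  0.4   0.62  0.01]
```

Emit:
move_arm --gripper '[0, 0, 0, 0, 0, 0, 0, 0]' --pt "0 0.1 0" --pt "0 0 0" --pt "0 0 0" --pt "0 0 0" --pt "0 0 0" --pt "0 0 0" --pt "0 0 0" --pt "0 0 0" --twist '[0, 0, 0, 0, 0, 0, 0, 0]' --squeeze 20

```text
clock: 28.95
position: [0.5444, -0.2707, 0.0034]
tool_rot: [3.141, 0.0, 1.547]
force: [-0.0, 0.7, 5.0]
grip_width: 0.0153
finger_force: 21.6
```

Emit:
move_arm --gripper '[0, 0, 0, 0, 0]' --pt "0 0 -0.3" --pt "0 0 -0.3" --pt "0 0 -0.4" --pt "0 0 0" --pt "0 0 0" --twist '[0, 0, 0, 0, 0]'

```text
clock: 29.45
position: [0.5443, -0.2707, 0.0134]
tool_rot: [3.141, 0.0, 1.547]
force: [0.0, 0.7, -0.1]
grip_width: 0.0148
finger_force: 21.2
```

```bash
python3 - <<'E'
from h import *
s=cam("side")
cv2.imwrite("pics/g4.png",cv2.resize(s["img"][140:240,320:440,::-1],None,fx=4,fy=4,interpolation=cv2.INTER_CUBIC))
E
```

```text
(no output)
```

View pics/g4.png

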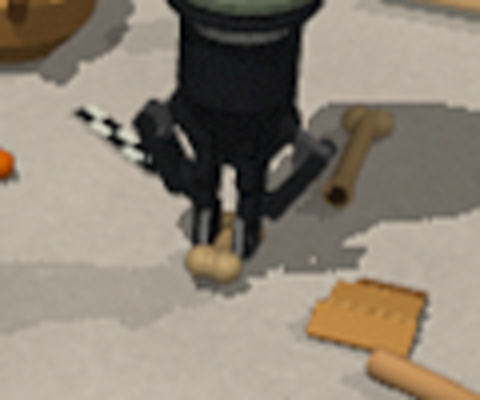

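The fingers closed to 15 mm on the shaft, between the knuckles (near one at (215,262)), and the bone is held. I'll lift and carry it.

Emit:
move_arm --gripper '[0, 0, 0, 0, 0, 0, 0, 0]' --pt "0 0 -1" --pt "0 0 -2" --pt "0 0 -4" --pt "0 0 -4" --pt "0 0 -1.5" --pt "0 0 0" --pt "2 -0.3 0" --pt "4 -0.8 0" --twist '[0, 0, 0, 0, 0, 0, 0.9, 0]' --squeeze 25

```text
clock: 30.3
position: [0.5345, -0.2121, 0.1372]
tool_rot: [-3.141, 0.001, 1.527]
force: [1.6, 1.2, -1.1]
grip_width: 0.0146
finger_force: 25.2
```

```bash
python3 go.py .457 .1467 .14 87.8
```

```text
now [ 0.5345 -0.2121  0.1372] yaw 87.5 twist -0.3 lin@newyaw [35.55 -9.12 -0.28] lin@now [35.5  -9.32 -0.29] q [ 0.55  0.58 -0.39  1.8   0.3   0.81 -0.03]
```

Emit:
move_arm --gripper '[0, 0, 0, 0, 0, 0, 0, 0]' --pt "4.4 -1.1 0" --pt "4.4 -1.1 0" --pt "4.4 -1.1 0" --pt "4.4 -1.1 0" --pt "4.4 -1.1 0" --pt "4.4 -1.1 0" --pt "4.4 -1.1 0" --pt "2.7 -0.9 0" --twist '[0, 0, 0, 0, 0, 0, 0, 0]'

```text
clock: 31.1
position: [0.4612, 0.1309, 0.1377]
tool_rot: [-3.14, -0.001, 1.534]
force: [0.7, -1.1, -0.0]
grip_width: 0.0149
finger_force: 25.2
```

Emit:
move_arm --gripper '[0, 0, 0, 0]' --pt "1 -0.3 0" --pt "0 0 0" --pt "0 0 0" --pt "0 0 0" --twist '[0, 0, 0, 0]'

```text
clock: 31.5
position: [0.4602, 0.1364, 0.138]
tool_rot: [-3.141, 0.001, 1.529]
force: [0.1, -0.3, -1.1]
grip_width: 0.0148
finger_force: 25.2
```

```bash
python3 go.py .457 .1467 .02 87.8
```

```text
now [0.4602 0.1364 0.138 ] yaw 87.6 twist -0.2 lin@newyaw [ 1.02 -0.36 11.8 ] lin@now [ 1.02 -0.36 11.8 ] q [-0.07  0.46 -0.44  2.04  0.3   0.7  -0.74]
```

Emit:
move_arm --gripper '[0, 0, 0, 0, 0, 0, 0, 0]' --pt "0.6 -0.2 1" --pt "0.4 -0.2 2" --pt "0 0 3" --pt "0 0 3" --pt "0 0 1.4" --pt "0 0 0.8" --pt "0 0 0.4" --pt "0 0 0" --twist '[0, 0, 0, 0, 0, 0, 0, 0]'

```text
clock: 32.3
position: [0.4563, 0.148, 0.0222]
tool_rot: [-3.141, -0.0, 1.531]
force: [-0.2, -0.6, -0.4]
grip_width: 0.0147
finger_force: 25.2
```

Emit:
move_arm --gripper '[0, 0, 0, 0, 0, 0, 0]' --pt "0 0 0.3" --pt "0 0 0.2" --pt "0 0 0.1" --pt "0 0 0.1" --pt "0 0 0.1" --pt "0 0 0" --pt "0 0 0" --twist '[0, 0, 0, 0, 0, 0, 0]'

```text
clock: 33.0
position: [0.4563, 0.148, 0.0143]
tool_rot: [-3.142, -0.0, 1.531]
force: [0.0, 0.1, -0.5]
grip_width: 0.0147
finger_force: 25.2
```

Emit:
move_arm --gripper '[0, 0, 0, 0]' --pt "0 0 0.1" --pt "0 0 0.1" --pt "0 0 0" --pt "0 0 0" --twist '[0, 0, 0, 0]'

```text
clock: 33.4
position: [0.4563, 0.1481, 0.0123]
tool_rot: [-3.142, 0.0, 1.532]
force: [0.3, 0.1, -1.1]
grip_width: 0.0151
finger_force: 25.2
```

Emit:
move_arm --gripper '[0.32, 0.32, 0.32, 0.32, 0.32, 0.32, 0.32]' --pt "0 0 0" --pt "0 0 0" --pt "0 0 0" --pt "0 0 0" --pt "0 0 -0.5" --pt "0 0 -1.5" --pt "0 0 -3" --twist '[0, 0, 0, 0, 0, 0, 0]'

```text
clock: 34.1
position: [0.4553, 0.1478, 0.0619]
tool_rot: [-3.139, 0.001, 1.532]
force: [0.6, -0.6, -0.0]
grip_width: 0.0274
finger_force: 0.0
```

Emit:
move_arm --gripper '[0.32, 0.32, 0.32, 0.32, 0.32, 0.32, 0.32, 0.32]' --pt "0 0 -4" --pt "0 0 -4" --pt "-3 0 0" --pt "-4.4 0 0" --pt "-4.4 0 0" --pt "-4.4 0 0" --pt "-3 0 0" --pt "0 0 0" --twist '[0, 0, 0, 0, 0, 0, 0, 0]'

```text
clock: 34.9
position: [0.4482, -0.0478, 0.1425]
tool_rot: [-3.141, 0.001, 1.526]
force: [-0.2, 0.9, -0.2]
grip_width: 0.0274
finger_force: 0.0
```

```bash
python3 - <<'E'
from h import *
f=cam("top"); g=cam("side")
a=cv2.resize(f["img"][200:340,80:400],None,fx=2.4,fy=2.4); b=cv2.resize(g["img"][180:440,190:480],None,fx=1,fy=1)
o=np.zeros((336+260,768,3),np.uint8); o[:336,:768]=a; o[336:,:290]=b
cv2.imwrite("pics/p3.png",o[:,:,::-1])
E
python3 bones.py
```

```text
[386. 333.] [ 0.3868 -0.1934] 0.082 0.02 -17.426
[417. 308.] [ 0.4422 -0.2571] 0.073 0.066 -88.555
[501. 279.] [ 0.5075 -0.4269] 0.116 0.035 -88.56
```

View pics/p3.png

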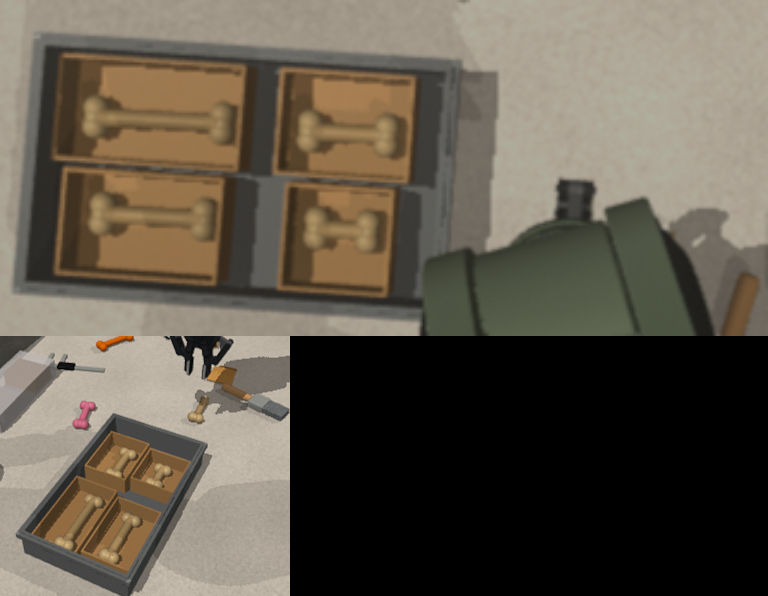

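The picture shows all four bones flat in their own trays: a (158,120), b (152,217), c (347,134) and d (341,230). Neither broken bone has moved. I'll hand it in.

```bash
python3 -c "
from workcell import bot; print(bot.job_done())"
```

```text
the job is handed in; nothing more can be done
None
```

All four whole bones lie flat in the trays cut to their lengths, the broken bones are where they lay, and the job was handed in at about 35 s on the robot's clock; no verdict came back.

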